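Rock the pendulum angle gauge on the stud until it reads the set angle

ROBOT

A 6-joint arm with a two-finger parallel gripper is mounted at the origin on a cart in front of the work surface, level with it; the furniture and walls round the work are solid. World frame = base frame: x ahead of the robot, y to its left, z up, the work surface at z = 0. Lengths are in m, angles in degrees, forces in N, time in s.
With the tool pointing down it reaches from about 0.275 to 0.725 m from the base axis. Payload 5.6 kg.
Tool frame: the origin (TCP) lies where the fingers leave the gripper's body, on its centre line; the fingertips stand 73 mm ahead of it and the grasp point (between the pads) lies 54 mm ahead of it; z points along the fingers, y is the line along which they close (so a half turn about z gives the same grasp; the last joint's range is limited). The gripper opens to 85 mm and grips with 20 to 120 N. Pads are 22 mm wide; open, the fingers measure 114 mm over their backs; the gripper's body (76 mm by 85 mm) begins 54 mm behind the grasp point. The pads swing forward as they close: fully open they stand 13 mm farther back than shut.
Start: joints at [91.994, 14.616, 6.199, 0, -81.583, -16.306], TCP at [0.136, 0.533, 0.304] pointing down, gripper open.
Joint ranges: [-168.99, 168.99], [-69.2, 112.95], [-62.41, 85.93], [-164.36, 98.24], [-168.68, -3.75], [-174.98, 174.98]. Speed limits (degrees/s): [147.25, 147.25, 180, 180, 180, 180].

INTERFACE

Orientations are given as a 3x3 rotation matrix whose columns are the frame's x, y, z axes.
In Python, from cell import manip gives the robot as it stands.
- The arm moves only by the tool jog_arm, called after ">>>" in YAML: its name, and indented under it one key for each argument. Schema: {"type":"object","properties":{"steps":{"type":"array","items":{"type":"array","items":{"type":"array","items":{"type":"number"},"minItems":6,"maxItems":6},"minItems":1,"maxItems":5},"minItems":1,"maxItems":1},"aperture":{"type":"number"},"grip_n":{"type":"number"},"only":{"type":"string"},"quiet":{"type":"boolean"},"lines":{"type":"string"}},"required":["steps"],"additionalProperties":false}. steps is a list that holds a single list of rows (three levels of brackets), with 1 to 5 rows, each of 6 numbers: dx, dy, dz in normalised numbers (1 is 1 m), then a rotation vector rx, ry, rz in parts of the range, where 1.0 means 120 degrees; each row is the pose to reach, as a shift and turn from the pose commanded when the call began, along the tool's axes at that moment; what a row does not reach only later rows make up. A row lasts 1/10 s, in which the tool goes at most 0.05 m and 8.59 degrees, less where a joint would pass 70% of its speed; a pose out of reach is approached as far as the arm can. aperture is the opening from 0.0 (shut) to 1.0 (fully open), set as the call begins (left out keeps the last). The fingers move at their own pace and stop on an object; grip_n is the grip in N (left out, the last holds). Time passes only in rows, so rows that do not move let the fingers close. The tool returns the time, the measured TCP pose, the force, the opening and the grip force at its end. only (a regular expression) keeps the lines of the reply that match it, lines (a string "A,B") keeps lines A to B, and quiet returns only ok. Shift and turn numbers lie between -1 and 1, and a call with a number outside is refused. Input that does not fit is refused with a message, and nothing moves.
- manip.state(): the state, without advancing time (a new reading comes with each control period).
- manip.read_camera(name): name is "side" or "top" or "wrist"; returns the picture (480x640x3 uint8, red, green, blue); there is no depth.
- manip.calibration(name): a dict with "vertical_fov" (degrees; the focal length in pixels is half the picture's height over the tangent of half this angle, whatever the lens; pixels are square), "cx", "cy" (the principal point, pixels), "distortion" ([k1, k2, p1, p2, k3] as OpenCV has them; the pictures are not rectified), "origin" and "rotation" of the camera in the world. Camera axes: x right, y up, looking along -z (the intrinsics and any distortion apply to the point x, -y, -z); pixel columns grow to the right and rows downward; lengths in m; the calibration is good to about 2 mm. A picture is of the moment at which its call begins: read the wrist's pose just before it. calibration takes no time and is no camera call; for the wrist camera it gives the pose at the moment of the call.
- manip.finish_job(): hands the job in; it is judged then, once.
The state is a dict: "clock": time; "joint_pos": joint angles; "qd": joint speeds; "effort": joint torques, N m; "tcp_pos": TCP position; "orientation": TCP orientation; "ft_force": force on the tool from outside, world axes, zero at the start; "ft_torque": the same for the moment, N m; "width": opening from 0.0 (shut) to 1.0 (fully open); "gripper_force": force on a finger pad.
Only numpy, scipy, OpenCV 4.12 (cv2) and the standard library are available. Lean on these libraries where they do the work, as an engineer would, in place of code of your own. Each camera call takes 0.05 s, during which the arm holds its last target. There are 200 camera calls.

TASK

Throw the keeper lever on the parking stand round into the notch marked by the small raised pip, so that it no longer covers the gauge's foot, and leave it there. Take the angle gauge by the black grip on its top, set the flat of its foot on the domed stud of the timber offcut with the dial upright, and rock it sideways until the swinging pointer comes to rest on the set index tab. Finish holding it there: the program ends with the gauge still in the fingers and lightly pressed on the stud, with the pointer steady on the tab; leave the bottle and the grey housing where they are.

Things in the scene. Friction and masses are not known exactly. Their poses are not given: they have to be found in the camera images.
- stand: fixed grey parking stand, a plate 12 mm thick; origin on the bench under the centre of the parked gauge, z up, x axis away from the dial's viewer (from the dial through to the gauge's back), y axis along the gauge's foot towards the keeper lever. Plate covers x -35..35, y -64..61 and x -100..22, y 58..159 mm. Low lips 6 mm tall round the foot
- keeper (a joint): keeper lever, a steel bell crank on an upright pivot; rad, 0 = closed (46 mm arm over the end of the gauge's foot with 2 mm gap, so the gauge cannot be lifted), grows clockwise seen from above, 1.0 = handle arm over the open notch, the gap in the toothed dark rim in line with the pip. Held by friction wherever it is left (about 1.5 N at the knob); the stops are at 0 and 1.3, so it can overshoot
- keeper_pivot (a point): the lever's pivot axis, at the plate's top face (12 mm above the bench), 78 mm from the stand's origin along its +y
- keeper_knob (a point): grip point on the lever's black upright knob, 16 mm diameter; 57 mm above the bench, knob's top at 70 mm, the arm below it has its top 33 mm above the bench; 80 mm from the pivot, towards the stand's -x when closed
- gauge: loose pendulum angle gauge, about 0.35 kg: foot 30 x 90 x 12 mm with flat underside, on it an upright round dial (100 mm diameter, 12 mm thick, centre 62 mm above the underside), black grip on top. Origin at the centre of the underside; x = the dial's normal (dial faces -x), y along the foot, z up. Parked with its axes along the stand's, underside 12 mm above the bench. Dial lines 0.1 rad apart
- gauge_grip (a point): middle of the black grip on the gauge's top: block 16 mm thick (along gauge x, the way to pinch it) x 40 mm (along y) x 54 mm tall; this point is 140 mm above the foot's underside, the grip reaches from 108 to 162 mm
- pointer (a joint): angle of the gauge's freely swinging, lightly damped pendulum pointer in the dial, rad about gauge x; 0 = towards the foot, positive = tip towards gauge +y. It hangs plumb, so leaning the gauge's top by an angle towards +y makes it read that angle
- index (a joint): angle of the set index tab (small dark tab on the lower rim of the dial) in the dial, same zero, axis and sense as the pointer; between 0.15 and 0.42, it stays as set
- pointer_tip (a point): tip of the pointer, 40 mm from the dial's centre
- index_mark (a point): inner point of the index tab, 40 mm from the dial's centre; the pointer tip meets it when the two angles are equal
- offcut: fixed timber offcut 90 x 80 x 40 mm; origin under its centre, z up
- stud: steel stud with a nut, standing upright in the middle of the offcut; origin on the offcut's top, 40 mm above the bench. Its head is a ball of 12 mm radius
- stud_top (a point): highest point of the stud's domed head, 75 mm above the bench; the ball's centre is 12 mm below it
- bottle: loose white squeeze bottle with a red nozzle, standing, 50 mm diameter, 150 mm tall, origin at the centre of its underside; leave alone
- housing: loose grey moulded probe housing standing on its flange, 74 mm diameter, 130 mm tall, origin at the centre of its underside; leave alone

How it is judged (in metres and radians):
On the way, in this order (a step that is already met when the one before it is completed fails the run):
1. the keeper lever rests in the marked open notch (value of joint keeper between 0.9 and 1.1 rad and contact force between gauge and the fingers below 0.1 N), for 0.2 s.
2. the gauge is lifted from the stand in the fingers (height (world z) of gauge above 0.04 m and contact force between gauge and the fingers above 1 N and contact force between gauge and stand below 0.1 N), for 0.1 s.
At the end, for the whole second after the job is handed in: Lever in the open notch (0.9 to 1.1 rad); gauge held in the fingers, the flat of its foot bearing on the stud's head with 0.4 to 35 N, dial upright within 0.2 rad, pointer tip within 3 mm of the index mark and slower than 0.3 rad/s (value of joint keeper between 0.9 and 1.1 rad and distance between pointer_tip and index_mark below 0.003 m and velocity of joint pointer between -0.3 and 0.3 rad/s and contact force between gauge and the fingers above 2 N and contact force between gauge and stud between 0.4 and 35 N and z of stud_top in the frame of gauge between -0.005 and 0.003 m and y of stud_top in the frame of gauge between -0.042 and 0.042 m and x of stud_top in the frame of gauge between -0.015 and 0.015 m and angle between gauge's own x axis and vertical between 1.37 and 1.77 rad); the arm keeps its last pose, push and grip.
It fails at once if the bottle is disturbed (more than 20 mm) (distance of bottle from where it was at the start of the episode above 0.02 m).
It fails at once if the grey housing is disturbed (more than 20 mm) (distance of housing from where it was at the start of the episode above 0.02 m).
It also fails if it takes over 54 s, if anything falls off the work surface, if the arm or the gripper's body presses on something with over 40 N, if the wrist force passes 120 N, or if a joint passes its speed limit or range.

## Working session

There is one attempt and no reset: what is moved stays moved. The work goes in short steps, Python scripts to look and compute and a tool call to move; the robot and the scene stay as the last step left them, time stands still between calls to the robot, and variables do not carry over. Pictures are saved under pics/ and viewed, at most 10 in all, crops included, and the job is handed in when it is done.

```bash
ls; mkdir -p pics
```

Run:
```python
from cell import manip
import cv2,numpy as np
ims=[]
for n in ("side","top","wrist"):
    c=manip.calibration(n); print(n,{k:np.round(v,4).tolist() for k,v in c.items()})
    im=manip.read_camera(n); cv2.imwrite(f"pics/{n}0.png",im[:,:,::-1])
print(manip.state())
```

```text
cell.py
pics
side {'vertical_fov': 55.5648, 'cx': 316.2638, 'cy': 240.5079, 'distortion': [0.0248, 0.0, 0.0, 0.0, 0.0], 'origin': [0.3016, -0.9208, 0.6268], 'rotation': [[0.9868, 0.0706, -0.146], [-0.162, 0.4601, -0.873], [0.0055, 0.8851, 0.4654]]}
top {'vertical_fov': 51.1456, 'cx': 319.7873, 'cy': 246.6769, 'distortion': [-0.0894, 0.0, 0.0, 0.0, 0.0], 'origin': [0.3358, 0.0529, 1.3317], 'rotation': [[0.0036, 0.995, -0.1001], [-1.0, 0.0045, 0.0085], [0.0089, 0.1001, 0.9949]]}
wrist {'vertical_fov': 63.8851, 'cx': 326.4794, 'cy': 243.3302, 'distortion': [-0.0412, 0.0, 0.0, 0.0, 0.0], 'origin': [0.2133, 0.5136, 0.372], 'rotation': [[-0.2466, 0.9214, 0.3004], [-0.9691, -0.2351, -0.0746], [0.0019, -0.3095, 0.9509]]}
{'clock': 0.15, 'joint_pos': array([ 9.19944559e+01,  1.46446925e+01,  6.14981367e+00, -1.77988088e-02,
       -8.15852545e+01, -1.63060878e+01]), 'qd': array([-0.02125826, -0.00038006,  0.27193507,  0.05648829,  0.03601854,
        0.08767075]), 'effort': array([-1.52051849e-03, -3.86937940e+01,  2.38082063e+01,  5.36676139e+00,
       -4.52558728e-03,  7.11747248e-06]), 'tcp_pos': array([0.13585433, 0.53268721, 0.30322991]), 'orientation': array([[ 9.68954288e-01, -2.47239803e-01, -2.58442844e-04],
       [-2.47239919e-01, -9.68953270e-01, -1.40843053e-03],
       [ 9.78010471e-05,  1.42860219e-03, -9.99998975e-01]]), 'ft_force': array([0.15392112, 0.44014902, 0.4246195 ]), 'ft_torque': array([ 0.01065359, -0.0282772 ,  0.03121733]), 'gripper_force': 0.0, 'width': 1.0005818481069402}
```

View pics/top0.png

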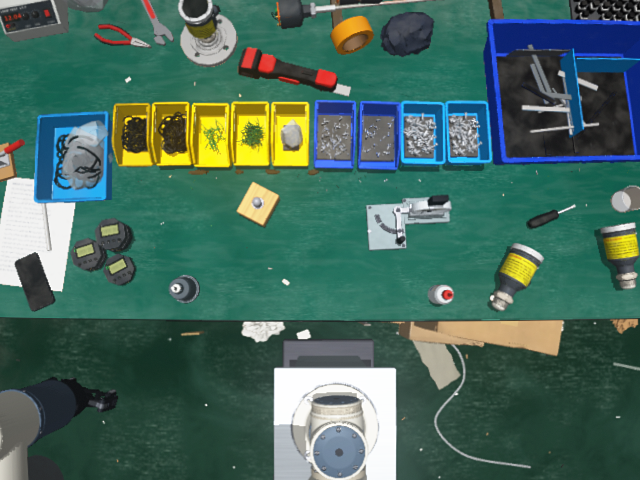

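View pics/side0.png

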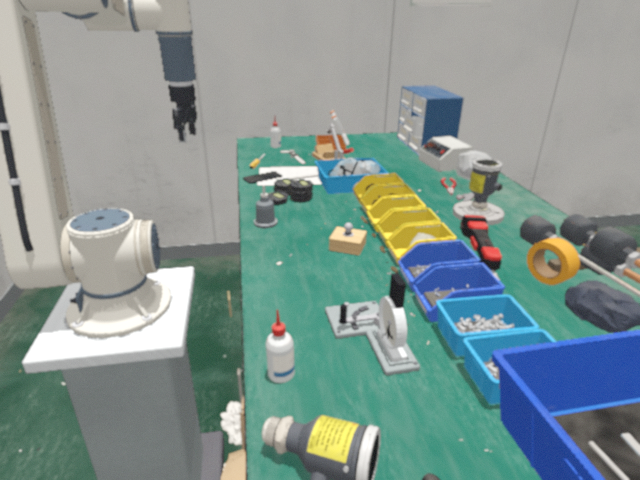

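The top view shows the stand at about (410,220), the offcut at (258,203), the bottle at (441,295) and the housing at (183,289). In the side view the stand is at (380,330) and the stud at (348,230). Next I'll zoom in on the stand and the offcut.

Create h.py:
```python
import cv2,numpy as np
from cell import manip
def cam(n): return manip.calibration(n)
def K(c):
    f=240/np.tan(np.radians(c["vertical_fov"])/2)
    return np.array([[f,0,c["cx"]],[0,f,c["cy"]],[0,0,1.]])
def ray(c,uv):
    p=cv2.undistortPoints(np.array([[uv]],float),K(c),np.array(c["distortion"]))[0,0]
    return np.array(c["rotation"])@np.array([p[0],-p[1],-1.])
def onz(c,uv,z):
    d=ray(c,uv);o=np.array(c["origin"]);return o+d*(z-o[2])/d[2]
def tri(obs):
    A=np.zeros((3,3));b=np.zeros(3)
    for c,uv in obs:
        d=ray(c,uv);d/=np.linalg.norm(d);P=np.eye(3)-np.outer(d,d);A+=P;b+=P@c["origin"]
    x=np.linalg.solve(A,b)
    res=[np.linalg.norm(np.cross(x-c["origin"],ray(c,uv)/np.linalg.norm(ray(c,uv)))) for c,uv in obs]
    return x,res
def proj(c,X):
    R=np.array(c["rotation"]);p=R.T@(np.array(X)-c["origin"])
    return cv2.projectPoints(np.array([[p[0],-p[1],-p[2]]]),np.zeros(3),np.zeros(3),K(c),np.array(c["distortion"]))[0].ravel()
```

Run:
```python
import cv2,numpy as np
t=cv2.imread("pics/top0.png");s=cv2.imread("pics/side0.png")
a=cv2.resize(t[185:260,355:465],None,fx=7,fy=7,interpolation=cv2.INTER_CUBIC)[:, :]
cv2.imwrite("pics/tc.png",a)
b=cv2.resize(s[215:375,315:425],None,fx=3.6,fy=3.6,interpolation=cv2.INTER_CUBIC)
d=cv2.resize(t[175:230,230:285],(396,396),interpolation=cv2.INTER_CUBIC)
o=np.zeros((576,800,3),np.uint8);o[:,:396]=b;o[:396,400:796]=d
cv2.imwrite("pics/sc.png",o);print(a.shape)
```

```text
(525, 770, 3)
```

View pics/tc.png

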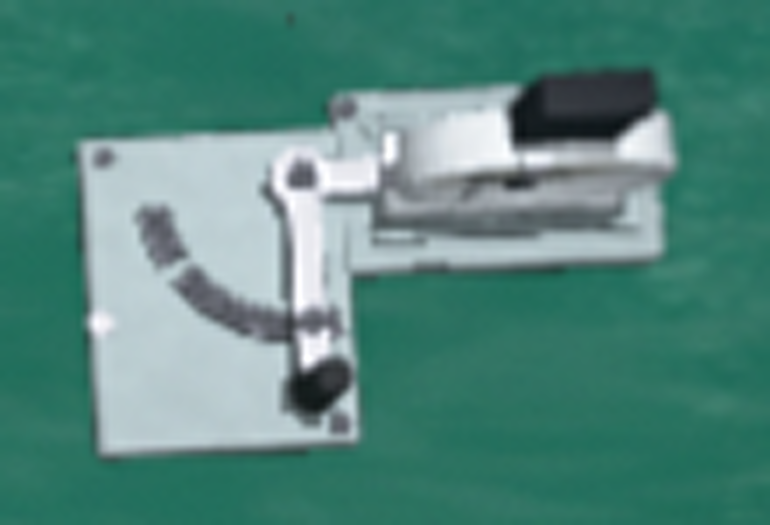

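View pics/sc.png

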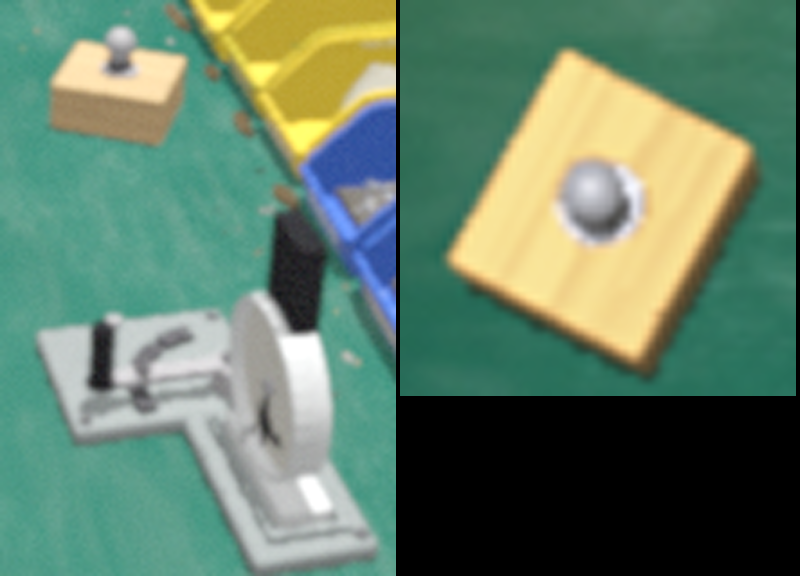

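The crops show the plate corners, the pivot at crop (300,172), the knob top at (337,372), the pip at (100,322), and the stud ball in both views. I'll fit the stand pose from these and triangulate the stud.

Run:
```python
from h import *
np.set_printoptions(precision=4,suppress=True)
T=cam("top");S=cam("side")
t=lambda u,v:((u+.5)/7-.5+355,(v+.5)/7-.5+185)
s=lambda u,v:((u+.5)/3.6-.5+315,(v+.5)/3.6-.5+215)
pl={(22,159):(80,143),(-100,159):(100,455),(-100,58):(357,440),(-35,58):(355,272),(-35,-64):(663,258),(35,61):(333,95)}
A=np.array(list(pl))/1000.;B=np.array([onz(T,t(*p),.012)[:2] for p in pl.values()])
a0,b0=A.mean(0),B.mean(0);H=(A-a0).T@(B-b0)
th=np.arctan2(H[0,1]-H[1,0],H[0,0]+H[1,1]);R=np.array([[np.cos(th),-np.sin(th)],[np.sin(th),np.cos(th)]])
o=b0-R@a0;print("stand",o,"yaw",np.degrees(th));print((B-(A@R.T+o))*1000)
w=lambda x,y:R@[x/1000,y/1000]+o
print("pivot",w(0,78),onz(T,t(300,172),.033),"knob",w(-80,78),"open",w(-80*np.cos(1),78+80*np.sin(1)),"pip",onz(T,t(100,322),.014))
print("knob top ray",onz(T,t(335,373),.07),"grip top ray",onz(T,t(597,93),.174))
print("knob tri",tri([(T,t(335,373)),(S,s(104,323))]))
print("grip tri",tri([(T,t(597,93)),(S,s(300,222))]))
for n,P in (("gtop",[*o,.174]),("ktop",[*w(-80,78),.07])):
  print(n,(proj(T,P)-[355,185])*7,(proj(S,P)-[315,215])*3.6)
print("stud ball",tri([(T,(230+194.5/7.2-.5,175+190.5/7.2-.5)),(S,s(121,40))]))
print("bottle",onz(T,(447,294),.15),"housing",onz(T,(180,288),.13))
```

```text
stand [ 0.5695 -0.2409] yaw 3.105182739320073
[[-1.7233 -0.5471]
 [ 0.4568 -0.7718]
 [ 1.1228  2.2319]
 [ 0.5845 -1.4404]
 [ 0.1947  1.3422]
 [-0.6354 -0.8148]]
pivot [ 0.5652 -0.163 ] [ 0.5667 -0.1623  0.033 ] knob [ 0.4854 -0.1673] open [ 0.5184 -0.0981] pip [ 0.5119 -0.0884  0.014 ]
knob top ray [ 0.4862 -0.1679  0.07  ] grip top ray [ 0.5695 -0.2402  0.174 ]
knob tri (array([ 0.4858, -0.1676,  0.0714]), [np.float64(0.0002816090724556713), np.float64(0.0002816090724555943)])
grip tri (array([ 0.569 , -0.2396,  0.1766]), [np.float64(5.556925534479676e-05), np.float64(5.556925534493333e-05)])
gtop [595.8932  90.0417] [299.7961 226.1948]
ktop [330.3676 372.3657] [102.2743 323.3988]
stud ball (array([0.5805, 0.2046, 0.0665]), [np.float64(0.0003810206017367883), np.float64(0.00038102060173695587)])
bottle [ 0.3435 -0.2587  0.15  ] housing [0.3555 0.3779 0.13  ]
```

Add to h.py:
```python
from scipy.spatial.transform import Rotation as Ro
def rot(yaw,tilt=0,axis=(0,1,0)):
    """tool down, tool x at yaw deg, then turned by tilt deg about a world axis"""
    c,s=np.cos(np.radians(yaw)),np.sin(np.radians(yaw))
    D=np.array([[c,s,0],[s,-c,0],[0,0,-1.]])
    return Ro.from_rotvec(np.radians(tilt)*np.array(axis,float)/np.linalg.norm(axis)).as_matrix()@D
def rows(way,p=None,R=None):
    s=manip.state()
    if p is None:p,R=s["tcp_pos"],s["orientation"]
    for q,Q in way:
        q=np.array(q,float);d=R.T@(q-p);r=np.degrees(Ro.from_matrix(R.T@Q).as_rotvec())
        print("row",np.round(d,4),np.round(r,2),"need",max(np.linalg.norm(d)/.05,np.linalg.norm(r)/8.59).round(1));p,R=q,Q
```

Run:
```python
from h import *
rows([((.3,.4,.3),rot(-56)),((.45,.2,.3),rot(-97)),((.48,-.04,.3),rot(-138)),((.47,-.24,.27),rot(-177)),((.47,-.24,.255),rot(-177,-27,(0,1,0)))])
print(rot(-177,-27)[:,2])
```

```text
row [0.1919 0.088  0.0034] [ 8.000e-02 -4.000e-02  4.169e+01] need 4.9
row [ 0.2497 -0.0125  0.    ] [ 0.  0. 41.] need 5.0
row [ 0.2346 -0.059   0.    ] [ 0.  0. 41.] need 4.8
row [ 0.1413 -0.1419  0.03  ] [ 0.  0. 39.] need 4.5
row [0.    0.    0.015] [  1.41 -26.96   0.  ] need 3.1
[ 0.4539905   0.         -0.89100652]
```

The manual's scale: turns go in shares of 120 degrees. Converting my numbers, 41.7 degrees is 0.3475.

>>> jog_arm:
  steps:
    - [[0.192,0.088,0.003,0,0,0.3475],[0.192,0.088,0.003,0,0,0.3475],[0.192,0.088,0.003,0,0,0.3475],[0.192,0.088,0.003,0,0,0.3475],[0.192,0.088,0.003,0,0,0.3475]]

```text
clock: 0.65
tcp_pos: [0.3027, 0.3972, 0.3009]
orientation: [[0.551, -0.834, 0.0], [-0.834, -0.551, -0.001], [0.001, 0.0, -1.0]]
ft_force: [-0.4, 1.1, -0.9]
width: 0.997
gripper_force: 0.0
```

>>> jog_arm:
  steps:
    - [[0.25,-0.012,0,0,0,0.3417],[0.25,-0.012,0,0,0,0.3417],[0.25,-0.012,0,0,0,0.3417],[0.25,-0.012,0,0,0,0.3417],[0.25,-0.012,0,0,0,0.3417]]

```text
clock: 1.15
tcp_pos: [0.4504, 0.198, 0.3009]
orientation: [[-0.127, -0.992, -0.0], [-0.992, 0.127, 0.0], [-0.0, 0.0, -1.0]]
ft_force: [1.5, 1.5, -0.3]
width: 0.998
gripper_force: 0.0
```

>>> jog_arm:
  steps:
    - [[0.235,-0.059,0,0,0,0.3417],[0.235,-0.059,0,0,0,0.3417],[0.235,-0.059,0,0,0,0.3417],[0.235,-0.059,0,0,0,0.3417],[0.235,-0.059,0,0,0,0.3417]]

```text
clock: 1.65
tcp_pos: [0.4793, -0.0429, 0.3008]
orientation: [[-0.747, -0.664, -0.0], [-0.664, 0.747, -0.0], [0.0, 0.0, -1.0]]
ft_force: [0.8, 0.3, 0.5]
width: 1.0
gripper_force: 0.0
```

>>> jog_arm:
  steps:
    - [[0.141,-0.142,0.03,0,0,0.325],[0.141,-0.142,0.03,0,0,0.325],[0.141,-0.142,0.03,0,0,0.325],[0.141,-0.142,0.03,0,0,0.325],[0.141,-0.142,0.03,0,0,0.325]]

```text
clock: 2.15
tcp_pos: [0.4682, -0.2449, 0.2689]
orientation: [[-0.999, -0.041, -0.004], [-0.041, 0.999, 0.0], [0.004, 0.0, -1.0]]
ft_force: [-0.0, 0.5, 0.0]
width: 0.998
gripper_force: 0.0
```

>>> jog_arm:
  steps:
    - [[0,0,0.015,0.0117,-0.225,0],[0,0,0.015,0.0117,-0.225,0],[0,0,0.015,0.0117,-0.225,0],[0,0,0.015,0.0117,-0.225,0],[0,0,0.015,0.0117,-0.225,0]]

```text
clock: 2.65
tcp_pos: [0.4689, -0.2405, 0.256]
orientation: [[-0.89, -0.046, 0.454], [-0.051, 0.999, 0.0], [-0.453, -0.023, -0.891]]
ft_force: [0.9, -0.5, 0.5]
width: 0.999
gripper_force: 0.0
```

Run:
```python
from h import *
c=cam("wrist");print(c["origin"],np.array(c["rotation"]))
im=manip.read_camera("wrist");cv2.imwrite("pics/w1.png",im[:,:,::-1])
print(manip.state()["tcp_pos"],manip.state()["orientation"])
for P in ((.5635,-.2412,.074),(.4854,-.1673,.07)): print(proj(c,P))
```

```text
[ 0.36666606 -0.24409014  0.28120408] [[-0.04652095 -0.70508547 -0.70759471]
 [ 0.99863648 -0.04962331 -0.01620821]
 [-0.02368502 -0.70738391  0.7064326 ]]
[ 0.46978641 -0.24061123  0.25618121] [[-8.90191643e-01 -4.64740611e-02  4.53209666e-01]
 [-5.21654008e-02  9.98638457e-01 -5.82934196e-05]
 [-4.52589892e-01 -2.36937562e-02 -8.91403946e-01]]
[324.64289758 233.03049063]
[450.62299732 142.47848439]
```

View pics/w1.png

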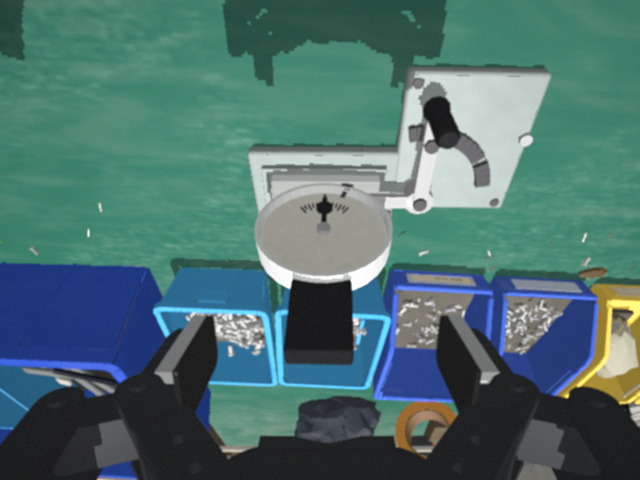

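The wrist view is upside down, with gauge +y to the right. It shows the dial with its hub at (324,229), the pointer tip near (325,197), the index tab near (346,190), and the knob top near (435,105). I'll put the tab on the dial plane to get the index angle.

Run:
```python
from h import *
np.set_printoptions(precision=4,suppress=True)
c=cam("wrist");im=cv2.imread("pics/w1.png")
th=np.radians(3.1);n=np.array([np.cos(th),np.sin(th),0]);yv=np.array([-np.sin(th),np.cos(th),0])
o=np.array([.5695,-.2409,.012])
def g(uv,px):
    d=ray(c,uv);P=np.array(c["origin"])+d*((o+n*px-c["origin"])@n)/(d@n);q=P-o;return np.array([q@yv,q[2]-.062])*1000
gray=cv2.cvtColor(im,cv2.COLOR_BGR2GRAY)
m=(gray<75).astype(np.uint8);m[:180]=0;m[235:]=0;m[:,:290]=0;m[:,365:]=0
k,l,st,ce=cv2.connectedComponentsWithStats(m,connectivity=8)
for i in range(1,k):
    if st[i,4]>4:
        for px in (-.006,-.008):
            ps=np.array([g(p[::-1],px) for p in np.argwhere(l==i)]);mm=ps.mean(0)
            print(st[i],ce[i],px,mm,"ang",np.arctan2(mm[0],-mm[1]).round(3),"r",np.hypot(*mm).round(1))
        if 9<st[i,4]: print("far pt",ps[np.argmin(ps[:,1])],ps[np.argmax(ps[:,1])])
print("hub",g((323.5,229),-.006))
cv2.imwrite("pics/w1c.png",cv2.resize(im[170:250,270:380],None,fx=7,fy=7,interpolation=cv2.INTER_CUBIC))
```

```text
[344 184   7   2   8] [346.875 184.625] -0.006 [ 17.1807 -59.1074] ang 0.283 r 61.6
[344 184   7   2   8] [346.875 184.625] -0.008 [ 17.0832 -56.3856] ang 0.294 r 58.9
[342 192   4   5  12] [343.25   194.1667] -0.006 [ 14.0128 -45.8992] ang 0.296 r 48.0
[342 192   4   5  12] [343.25   194.1667] -0.008 [ 13.9477 -43.3124] ang 0.312 r 45.5
far pt [ 14.5828 -46.2085] [ 12.9142 -40.8724]
[317 196  16  26 211] [324.     207.9668] -0.006 [ -1.3647 -28.0084] ang -0.049 r 28.0
[317 196  16  26 211] [324.     207.9668] -0.008 [ -1.2728 -25.6042] ang -0.05 r 25.6
far pt [ -0.8945 -40.6592] [ -2.3454 -10.1219]
hub [-1.0368 -3.4097]
```

View pics/w1c.png

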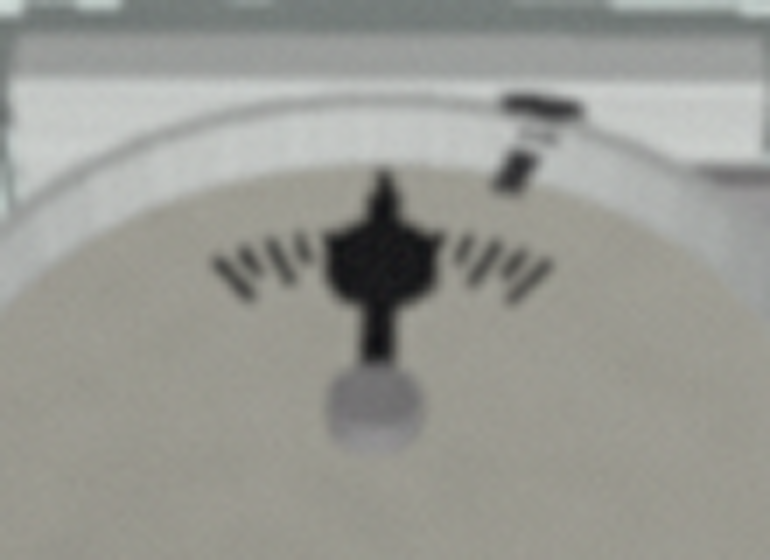

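Combining the tab's inner point and centre against the hub and pointer zero, the index comes to about 0.315 rad (18°). Next, the knob.

Run:
```python
from h import *
rows([((.4858,-.1675,.21),rot(-176.9)),((.4858,-.1675,.114),rot(-176.9))])
```

```text
row [0.0028 0.0734 0.0484] [-1.43 26.91 -0.11] need 3.1
row [0.    0.    0.096] [0. 0. 0.] need 1.9
```

In the tool's units: 26.9 degrees is 0.2242.

>>> jog_arm:
  steps:
    - [[0.003,0.073,0.048,-0.0117,0.2242,0],[0.003,0.073,0.048,-0.0117,0.2242,0],[0.003,0.073,0.048,-0.0117,0.2242,0],[0.003,0.073,0.048,-0.0117,0.2242,0],[0.003,0.073,0.048,-0.0117,0.2242,0]]

```text
clock: 3.2
tcp_pos: [0.4873, -0.1674, 0.2092]
orientation: [[-0.999, -0.053, 0.001], [-0.053, 0.999, -0.0], [-0.0, -0.0, -1.0]]
ft_force: [-0.5, 0.2, 0.4]
width: 0.998
gripper_force: 0.0
```

>>> jog_arm:
  steps:
    - [[0,0,0.04,0,0,0],[0,0,0.08,0,0,0],[0,0,0.096,0,0,0],[0,0,0.096,0,0,0]]

```text
clock: 3.6
tcp_pos: [0.4839, -0.168, 0.1121]
orientation: [[-0.999, -0.051, -0.002], [-0.051, 0.999, 0.001], [0.002, 0.001, -1.0]]
ft_force: [0.6, 0.2, 0.1]
width: 1.001
gripper_force: 0.0
```

>>> jog_arm:
  steps:
    - [[0,0,0,0,0,0],[0,0,0,0,0,0],[0,0,0,0,0,0],[0,0,0,0,0,0],[0,0,0,0,0,0]]
  aperture: 0.0
  grip_n: 20

```text
clock: 4.1
tcp_pos: [0.486, -0.1678, 0.1148]
orientation: [[-0.999, -0.052, 0.003], [-0.052, 0.999, -0.0], [-0.003, -0.0, -1.0]]
ft_force: [-0.4, 1.1, 4.8]
width: 0.177
gripper_force: 20.8
```

>>> jog_arm:
  steps:
    - [[0,0,0,0,0,0],[0,0,0,0,0,0],[0,0,0,0,0,0],[0,0,0,0,0,0],[0,0,0,0,0,0]]

```text
clock: 4.6
tcp_pos: [0.4861, -0.1678, 0.1147]
orientation: [[-0.999, -0.052, 0.003], [-0.052, 0.999, -0.0], [-0.003, -0.0, -1.0]]
ft_force: [-0.9, 0.3, 6.3]
width: 0.181
gripper_force: 20.9
```

In the tool's units: 35.8 degrees is 0.2983.

>>> jog_arm:
  steps:
    - [[-0.0006,0.01,-0.002,0,0,0.0597],[-0.0025,0.0198,-0.002,0,0,0.1192],[-0.0056,0.0293,-0.002,0,0,0.1792],[-0.0098,0.0384,-0.002,0,0,0.2383],[-0.0151,0.0468,-0.002,0,0,0.2983]]

```text
clock: 5.1
tcp_pos: [0.4994, -0.1206, 0.1151]
orientation: [[-0.838, 0.546, 0.003], [0.546, 0.838, -0.001], [-0.003, 0.001, -1.0]]
ft_force: [8.2, -9.9, -14.2]
width: 0.176
gripper_force: 20.5
```

>>> jog_arm:
  steps:
    - [[-0.0006,0.01,0,0,0,0.0597],[-0.0025,0.0198,0,0,0,0.1192],[-0.0056,0.0293,0,0,0,0.1792],[-0.0056,0.0293,0,0,0,0.1792]]

```text
clock: 5.5
tcp_pos: [0.5204, -0.0997, 0.115]
orientation: [[-0.581, 0.814, 0.002], [0.814, 0.581, -0.003], [-0.004, 0.0, -1.0]]
ft_force: [5.9, -10.2, -10.9]
width: 0.18
gripper_force: 20.7
```

Run:
```python
from h import *
s=manip.state();p=s["tcp_pos"];d=p[:2]-[.5655,-.1628];print(np.hypot(*d),p)
a=np.degrees(np.arctan2(d[1],d[0])); print("keeper rad",np.radians(180+3.1-a%360))
c=cam("top");im=manip.read_camera("top");cv2.imwrite("pics/t2.png",cv2.resize(im[185:260,355:465,::-1],None,fx=7,fy=7,interpolation=cv2.INTER_CUBIC))
```

```text
0.07760057168468358 [ 0.52038224 -0.09966335  0.11500129]
keeper rad 1.004440731102924
```

>>> jog_arm:
  steps:
    - [[0,0,0,0,0,0],[0,0,0,0,0,0],[0,0,0,0,0,0],[0,0,0,0,0,0],[0,0,0,0,0,0]]
  aperture: 1.0

```text
clock: 6.05
tcp_pos: [0.519, -0.0985, 0.1163]
orientation: [[-0.583, 0.812, 0.002], [0.812, 0.583, 0.0], [-0.001, 0.002, -1.0]]
ft_force: [0.3, 0.2, -0.2]
width: 0.99
gripper_force: 0.0
```

>>> jog_arm:
  steps:
    - [[0,0,-0.05,0,0,0],[0,0,-0.1,0,0,0],[0,0,-0.15,0,0,0],[0,0,-0.17,0,0,0],[0,0,-0.17,0,0,0]]

```text
clock: 6.55
tcp_pos: [0.52, -0.0987, 0.2904]
orientation: [[-0.584, 0.812, 0.01], [0.812, 0.584, -0.0], [-0.006, 0.008, -1.0]]
ft_force: [0.7, 0.1, 0.3]
width: 1.001
gripper_force: 0.0
```

Run:
```python
from h import *
w=cam("wrist");im=manip.read_camera("wrist");cv2.imwrite("pics/w3.png",im[:,:,::-1])
im=manip.read_camera("top");cv2.imwrite("pics/t3.png",cv2.resize(im[185:260,355:465,::-1],None,fx=7,fy=7,interpolation=cv2.INTER_CUBIC))
for P in ((.518,-.0985,.07),(.5655,-.1628,.033),(.5695,-.2409,.174),(.5695,-.2409,.12)):print(proj(w,P))
s=lambda z:[.5695,-.2409,z]
rows([(s(.29),rot(-266.9)),(s(.21),rot(-266.9))])
```

```text
[321.38020662 222.13537273]
[322.96636875 294.34937989]
[258.11745802 481.12160749]
[268.86561661 419.82047497]
row [-0.1455 -0.0417 -0.004 ] [ 0.13 -0.   32.59] need 3.8
row [0.   0.   0.08] [0. 0. 0.] need 1.6
```

View pics/w3.png

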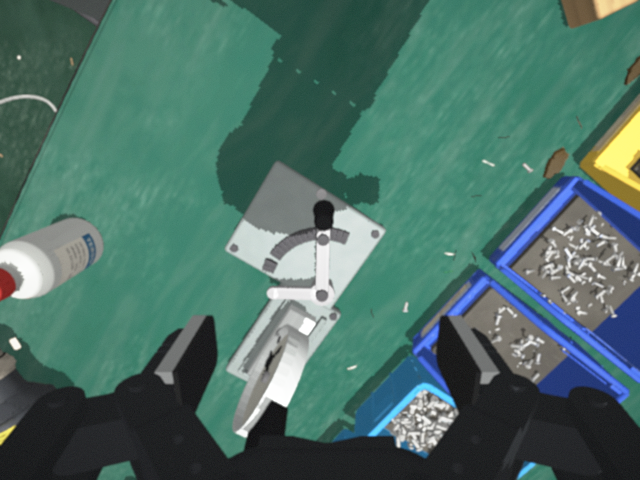

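The lever arm runs from the pivot at (322,295) through the arm bolt at (323,239), in line with the pip at (320,193), so it sits over the gap. I'll work out the angle, then move to the grip.

Run:
```python
from h import *
w=cam("wrist")
a=onz(w,(322,295),.033);b=onz(w,(323,239),.033);d=b-a;print(a,b,"keeper",np.radians((183.1-np.degrees(np.arctan2(d[1],d[0])))%360))
```

```text
[ 0.56028698 -0.16145794  0.033     ] [ 0.52958681 -0.11693073  0.033     ] keeper 1.0212777562632505
```

>>> jog_arm:
  steps:
    - [[-0.1455,-0.0417,-0.004,0,0,0.2717],[-0.1455,-0.0417,-0.004,0,0,0.2717],[-0.1455,-0.0417,-0.004,0,0,0.2717],[-0.1455,-0.0417,-0.004,0,0,0.2717],[-0.1455,-0.0417,-0.004,0,0,0.2717]]

```text
clock: 7.15
tcp_pos: [0.5693, -0.2422, 0.2873]
orientation: [[-0.05, 0.999, -0.003], [0.999, 0.051, 0.001], [0.002, -0.003, -1.0]]
ft_force: [-0.8, 0.7, 0.1]
width: 1.0
gripper_force: 0.0
```

Run:
```python
from h import *
w=cam("wrist");im=manip.read_camera("wrist");cv2.imwrite("pics/w4.png",im[:,:,::-1])
for P in ((.5695,-.2409,.174),(.5695,-.2409,.12)):print(proj(w,P))
rows([((.5695,-.2409,.21),rot(-266.9))])
```

```text
[326.76931255 279.37203807]
[326.90030826 246.14896718]
row [0.0002 0.0004 0.0781] [-0.1  -0.07  0.08] need 1.6
```

View pics/w4.png

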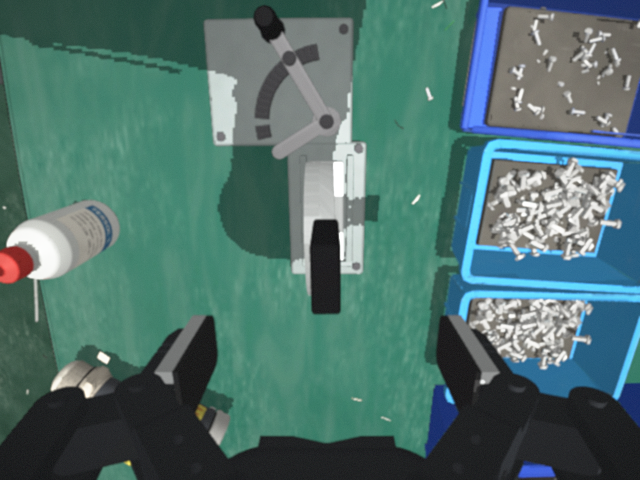

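The grip is at column 326, centred between the fingers, and the lever is clear of the foot at about 1.0 rad. I'll go down and grasp.

>>> jog_arm:
  steps:
    - [[0,0,0.04,0,0,0],[0,0,0.07,0,0,0],[0,0,0.078,0,0,0],[0,0,0.078,0,0,0]]

```text
clock: 7.6
tcp_pos: [0.5692, -0.2402, 0.2113]
orientation: [[-0.057, 0.998, -0.001], [0.998, 0.057, 0.0], [0.0, -0.001, -1.0]]
ft_force: [0.9, -0.1, 0.5]
width: 1.0
gripper_force: 0.0
```

>>> jog_arm:
  steps:
    - [[0,0,0,0,0,0],[0,0,0,0,0,0],[0,0,0,0,0,0],[0,0,0,0,0,0],[0,0,0,0,0,0]]
  aperture: 0.0
  grip_n: 60

```text
clock: 8.1
tcp_pos: [0.5697, -0.2413, 0.2128]
orientation: [[-0.054, 0.999, 0.002], [0.999, 0.054, -0.0], [-0.0, 0.002, -1.0]]
ft_force: [0.7, 0.4, -3.6]
width: 0.18
gripper_force: 58.4
```

>>> jog_arm:
  steps:
    - [[0,0,0,0,0,0],[0,0,0,0,0,0],[0,0,0,0,0,0]]

```text
clock: 8.4
tcp_pos: [0.5698, -0.2412, 0.2127]
orientation: [[-0.054, 0.999, 0.002], [0.999, 0.054, -0.0], [-0.0, 0.002, -1.0]]
ft_force: [-2.7, 1.1, 5.5]
width: 0.178
gripper_force: 59.7
```

>>> jog_arm:
  steps:
    - [[0,0,-0.01,0,0,0],[0,0,-0.03,0,0,0],[0,0,-0.06,0,0,0],[0,0,-0.1,0,0,0],[0,0,-0.1,0,0,0]]

```text
clock: 8.9
tcp_pos: [0.5712, -0.2421, 0.3184]
orientation: [[-0.054, 0.998, 0.012], [0.999, 0.054, -0.004], [-0.004, 0.011, -1.0]]
ft_force: [1.1, -0.6, -2.2]
width: 0.179
gripper_force: 58.8
```

Run:
```python
from h import *
th=np.radians(18.05);u=np.array([-np.sin(th),0,np.cos(th)])
C=np.array([.5805,.2046,.0635])
# leaning top towards world -x (gauge yaw 90): tool tilt
print(rot(-180,-18.05)[:,2])
for h in (.262,.212): print(C+u*h)
# grip height above gauge origin equals grasp-time TCP z minus .012
rows([((.53,-.08,.33),rot(-222)),((.515,.08,.33),rot(-180)),(C+u*.26,rot(-180,-18.05))])
```

```text
[ 0.30984683  0.         -0.95078649]
[0.49932013 0.2046     0.31260606]
[0.51481247 0.2046     0.26506674]
row [ 0.164  -0.0323 -0.0127] [  0.52   0.5  -44.91] need 5.2
row [0.1182 0.1089 0.    ] [  0.   0. -42.] need 4.9
row [0.0151 0.1246 0.0193] [  0.   -18.05   0.  ] need 2.5
```

In the tool's units: -42.9 degrees is -0.3575.

>>> jog_arm:
  steps:
    - [[0.164,-0.032,-0.013,0.0042,0.0042,-0.3575],[0.164,-0.032,-0.013,0.0042,0.0042,-0.3575],[0.164,-0.032,-0.013,0.0042,0.0042,-0.3575],[0.164,-0.032,-0.013,0.0042,0.0042,-0.3575],[0.164,-0.032,-0.013,0.0042,0.0042,-0.3575]]

```text
clock: 9.4
tcp_pos: [0.5281, -0.0762, 0.325]
orientation: [[-0.726, 0.688, -0.01], [0.688, 0.726, 0.006], [0.011, -0.003, -1.0]]
ft_force: [0.2, -0.3, -3.3]
width: 0.178
gripper_force: 59.4
```

>>> jog_arm:
  steps:
    - [[0.119,0.107,0,0,0,-0.3575],[0.119,0.107,0,0,0,-0.3575],[0.119,0.107,0,0,0,-0.3575],[0.119,0.107,0,0,0,-0.3575],[0.119,0.107,0,0,0,-0.3575]]

```text
clock: 9.9
tcp_pos: [0.517, 0.083, 0.3248]
orientation: [[-1.0, 0.01, -0.012], [0.01, 1.0, 0.005], [0.012, 0.005, -1.0]]
ft_force: [-0.6, -0.7, -3.8]
width: 0.176
gripper_force: 60.3
```

Run:
```python
from h import *
th=np.radians(18.05);u=np.array([-np.sin(th),0,np.cos(th)])
C=np.array([.5805,.2046,.0635])
rows([(C+u*.26,rot(-180,-18.05))])
```

```text
row [0.0181 0.1213 0.0148] [  0.18 -18.72  -0.61] need 2.5
```

In the tool's units: -18.7 degrees is -0.1558.

>>> jog_arm:
  steps:
    - [[0.007,0.05,0.006,0,-0.0583,0],[0.015,0.09,0.012,0,-0.1083,-0.0033],[0.018,0.121,0.015,0.0017,-0.1558,-0.005],[0.018,0.121,0.015,0.0017,-0.1558,-0.005],[0.018,0.121,0.015,0.0017,-0.1558,-0.005]]

```text
clock: 10.4
tcp_pos: [0.5004, 0.2023, 0.3102]
orientation: [[-0.951, 0.008, 0.309], [0.006, 1.0, -0.005], [-0.309, -0.003, -0.951]]
ft_force: [-0.2, 0.5, -3.9]
width: 0.177
gripper_force: 61.2
```

>>> jog_arm:
  steps:
    - [[0,0,0,0,0,0],[0,0,0,0,0,0],[0,0,0,0,0,0],[0,0,0,0,0,0],[0,0,0,0,0,0]]

```text
clock: 10.9
tcp_pos: [0.502, 0.2016, 0.3116]
orientation: [[-0.95, 0.011, 0.311], [0.01, 1.0, -0.004], [-0.311, -0.001, -0.95]]
ft_force: [1.0, 0.8, -3.8]
width: 0.18
gripper_force: 61.2
```

Run:
```python
from h import *
np.set_printoptions(precision=4,suppress=True)
S=cam("side");im=manip.read_camera("side");T=manip.read_camera("top")
s=manip.state();R=s["orientation"];p=s["tcp_pos"];u=-R[:,2];C=np.array([.5805,.2046,.0635])
print(p,R,"dist ahead",(p-C)@u,"lateral x,y",(p-C)@R[:,0],(p-C)@R[:,1],np.degrees(np.arcsin(R[0,2])))
foot=p-u*.2007;cv=proj(S,foot+u*.08).astype(int);ct=proj(S,C).astype(int);print(cv,ct)
a=im[cv[1]-65:cv[1]+65,cv[0]-65:cv[0]+65,::-1]
t=proj(cam("top"),foot+u*.1).astype(int);b=T[t[1]-40:t[1]+40,t[0]-40:t[0]+40,::-1]
cv2.imwrite("pics/s5.png",np.hstack([cv2.resize(a,(520,520),interpolation=cv2.INTER_CUBIC),cv2.resize(b,(270,520),interpolation=cv2.INTER_CUBIC)[:, :]]))
```

```text
[0.5019 0.2018 0.3116] [[-0.9502  0.0101  0.3114]
 [ 0.0093  0.9999 -0.004 ]
 [-0.3114 -0.0008 -0.9503]] dist ahead 0.2602219995781563 lateral x,y -0.002583111241607497 -0.0038444687835996662 18.142177037478646
[335 183] [348 226]
```

View pics/s5.png

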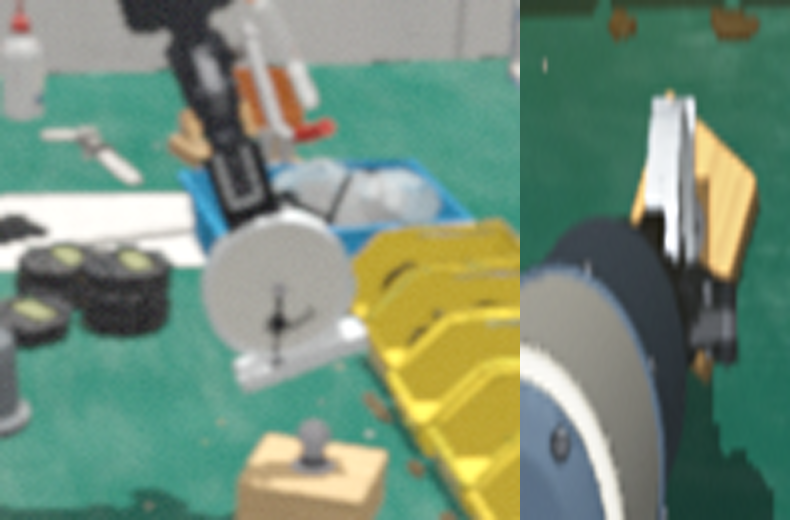

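The pointer hangs plumb on the tab (tip at about (277,365) in the crop), and the foot is lined up above the stud. I'll approach along the tool axis.

>>> jog_arm:
  steps:
    - [[0.0026,0.0038,0.015,0,0,0],[0.0026,0.0038,0.03,0,0,0],[0.0026,0.0038,0.04,0,0,0],[0.0026,0.0038,0.042,0,0,0],[0.0026,0.0038,0.042,0,0,0]]

```text
clock: 11.5
tcp_pos: [0.5126, 0.2055, 0.2709]
orientation: [[-0.95, 0.01, 0.311], [0.009, 1.0, -0.004], [-0.311, -0.001, -0.95]]
ft_force: [-0.4, -0.0, -3.3]
width: 0.179
gripper_force: 61.2
```

>>> jog_arm:
  steps:
    - [[0,0,0.001,0,0,0],[0,0,0.002,0,0,0],[0,0,0.002,0,0,0]]

```text
clock: 11.8
tcp_pos: [0.5131, 0.2057, 0.2693]
orientation: [[-0.95, 0.01, 0.312], [0.009, 1.0, -0.003], [-0.312, -0.0, -0.95]]
ft_force: [-0.2, 0.1, -3.2]
width: 0.178
gripper_force: 61.2
```

>>> jog_arm:
  steps:
    - [[0,0,0.001,0,0,0],[0,0,0.002,0,0,0],[0,0,0.002,0,0,0]]

```text
clock: 12.1
tcp_pos: [0.5136, 0.2055, 0.2669]
orientation: [[-0.95, 0.01, 0.311], [0.009, 1.0, -0.004], [-0.311, -0.001, -0.95]]
ft_force: [0.2, 0.3, -2.4]
width: 0.181
gripper_force: 61.2
```

>>> jog_arm:
  steps:
    - [[0,0,0.001,0,0,0],[0,0,0.001,0,0,0]]

```text
clock: 12.3
tcp_pos: [0.514, 0.2056, 0.266]
orientation: [[-0.95, 0.01, 0.311], [0.009, 1.0, -0.004], [-0.311, -0.001, -0.95]]
ft_force: [-0.7, -0.5, -2.9]
width: 0.18
gripper_force: 61.2
```

>>> jog_arm:
  steps:
    - [[0,0,0.001,0,0,0],[0,0,0.001,0,0,0]]

```text
clock: 12.5
tcp_pos: [0.5144, 0.2056, 0.2654]
orientation: [[-0.95, 0.01, 0.312], [0.009, 1.0, -0.004], [-0.312, -0.001, -0.95]]
ft_force: [-1.5, 0.2, -1.8]
width: 0.179
gripper_force: 61.7
```

>>> jog_arm:
  steps:
    - [[0,0,0.001,0,0,0],[0,0,0.001,0,0,0]]

```text
clock: 12.7
tcp_pos: [0.5148, 0.2057, 0.2653]
orientation: [[-0.95, 0.009, 0.313], [0.009, 1.0, -0.003], [-0.313, -0.0, -0.95]]
ft_force: [-4.9, -0.7, 4.3]
width: 0.179
gripper_force: 62.7
```

>>> jog_arm:
  steps:
    - [[0,0,0.0004,0,0,0],[0,0,0.0004,0,0,0],[0,0,0.0004,0,0,0],[0,0,0.0004,0,0,0],[0,0,0.0004,0,0,0]]

```text
clock: 13.2
tcp_pos: [0.5149, 0.2057, 0.2652]
orientation: [[-0.95, 0.009, 0.313], [0.009, 1.0, -0.003], [-0.313, -0.0, -0.95]]
ft_force: [-6.4, -1.5, 5.4]
width: 0.178
gripper_force: 63.1
```

>>> jog_arm:
  steps:
    - [[0,0,0,0,0,0],[0,0,0,0,0,0],[0,0,0,0,0,0],[0,0,0,0,0,0],[0,0,0,0,0,0]]

```text
clock: 13.7
tcp_pos: [0.5149, 0.2057, 0.2652]
orientation: [[-0.95, 0.009, 0.313], [0.009, 1.0, -0.003], [-0.313, -0.0, -0.95]]
ft_force: [-6.5, -1.2, 7.2]
width: 0.18
gripper_force: 63.1
```

Run:
```python
from h import *
S=cam("side");ims=[]
for i in range(6): ims.append(manip.read_camera("side").astype(float))
im=np.mean(ims,0).astype(np.uint8)
s=manip.state();print(s["tcp_pos"],s["ft_force"],np.degrees(np.arcsin(s["orientation"][0,2])),np.abs(ims[0]-ims[-1])[150:240,300:400].max())
p=s["tcp_pos"];R=s["orientation"]
cv=(proj(S,p+R[:,2]*.135)).astype(int)
a=im[cv[1]-30:cv[1]+45,cv[0]-45:cv[0]+45,::-1]
cv2.imwrite("pics/s6.png",cv2.resize(a,(720,600),interpolation=cv2.INTER_CUBIC))
```

```text
[0.51490576 0.20562707 0.2652411 ] [-4.95160399 -0.83085727  7.20124219] 18.24463770266647 18.0
```

View pics/s6.png

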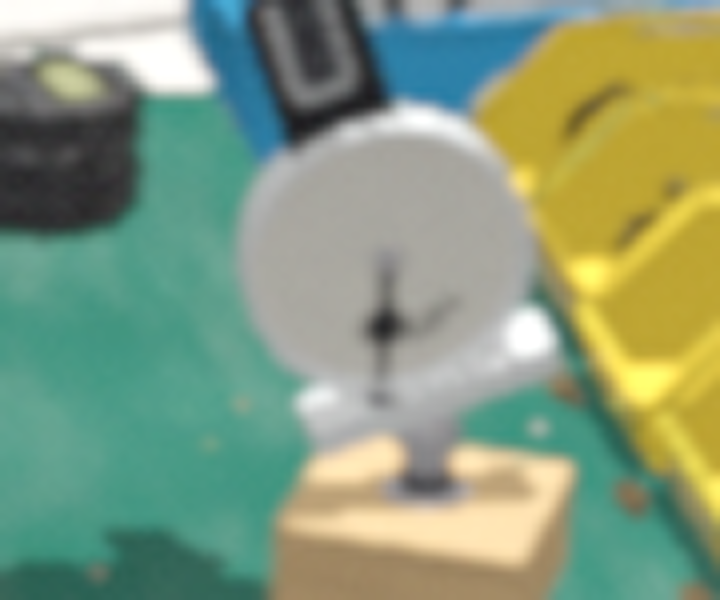

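The picture shows the foot seated on the stud. The pointer line runs from (388,260) through (383,325) and meets the tab at (380,398), about 0.02 rad off, and the contact force is about 11 N and steady. I'll hand it in.

```bash
python3 -c "
from cell import manip
print(manip.finish_job())"
```

```text
the job is handed in; nothing more can be done
None
```

I handed the job in at about 14 s of the 54 s allowed: the keeper measured about 1.0 rad, in the marked notch, and the gauge was still in the fingers, pressed on the stud at roughly 11 N, with the pointer about 0.02 rad off the index tab; the hand-in gave no verdict, so I can't confirm it passed.

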